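Index and close a badge press

ROBOT

A 6-joint arm with a two-finger parallel gripper is mounted at the origin on the work surface. World frame = base frame: x ahead of the robot, y to its left, z up, the work surface at z = 0. Lengths are in mm, angles in degrees, forces in N, time in s.
With the tool pointing down it reaches from about 350 to 850 mm from the base axis. Payload 8.1 kg.
Tool frame: the origin (TCP) lies between the finger pads; the fingertips stand 17 mm ahead of it and the grasp point (between the pads) lies 2 mm behind it; z points along the fingers, y is the line along which they close (so a half turn about z gives the same grasp; the last joint's range is limited). The gripper opens to 85 mm and grips with 20 to 120 N. Pads are 22 mm wide; open, the fingers measure 114 mm over their backs; the gripper's body (76 mm by 85 mm) begins 54 mm behind the grasp point. The pads swing forward as they close: fully open they stand 13 mm farther back than shut.
Start: joints at [-69.294, 7.471, 85.268, -0, 87.261, -4.893], TCP at [259.269, -541.096, 248.292] pointing down, gripper open.
Joint ranges: [-169.43, 169.43], [-51.17, 129.36], [1.28, 143.12], [-76.62, 256.62], [0, 156.53], [-152.29, 152.29]. Speed limits (degrees/s): [136.94, 136.94, 159.86, 180, 180, 180].

INTERFACE

Orientations are given as [roll, pitch, yaw] about the fixed x, y, z axes, in that order (R = Rz(yaw) Ry(pitch) Rx(roll)).
In Python, from bench import sense, snapshot, hand_in, trace, place_of gives the robot as it stands.
- The arm moves only by the shell command python3 -m handwheel 'ROWS' [FORCE]. ROWS is JSON, a list of rows, each a list of 7 numbers: the opening, from -1 (shut) to 1 (fully open), then the shift along the tool's x, y, z in cm, then the turn, a rotation vector about the tool's x, y, z in rad. A call has 1 to 12 rows; each row shifts and turns the commanded pose from where the row before left it, along the tool's axes as they then stand; what a row does not reach is not made up. A row lasts 1/12 s, in which the tool goes at most 41.7 mm and 7.16 degrees, less where a joint would pass 70% of its speed; a pose out of reach is approached as far as the arm can. A call with a gripper value outside its range is refused whole. The fingers move at their own pace and stop on an object; FORCE is the grip in N (left out, the last holds). Time passes only in rows, so rows that do not move let the fingers close. It gives the time, the measured TCP pose, the force, the opening and the grip force at its end, in the units of the state.
- sense(): the state, without advancing time (a new reading comes with each control period).
- snapshot(name): name is "scene" or "top"; returns a dict with "image" (480x640x3 uint8, red, green, blue), "intrinsics" (3x3 intrinsics, pixels), "R" (3x3) and "t" (3): a world point X has camera coordinates R X + t. Camera axes: x right, y down, z forward; pixel columns grow to the right and rows downward; lengths in mm; the calibration is good to about 2 mm. A picture is of the moment at which its call begins. There is no depth.
- hand_in(): hands the job in; it is judged then, once.
Trained networks look in a picture, given as the dict that the camera call returned (one of the last four; its "shot" number tells which), for a name from the list of things; names that differ only in an ending like _2 or _b are one class to them, and where a whole thing is asked for, a point or a joint stands for the part that bears it (a point fixed in the world has none). Each returns a list of dicts, best first, with "conf" (0 to 1); they miss things now and then, are a little off and sometimes report something else, mostly with a low value. They report only what shows in the picture. A call takes as long as a camera call.
- trace(picture, query): "pixels" (480x640 bool, what is visible of it).
- place_of(picture, query): "location" ([x, y, z] in mm, in world coordinates, good to about 4 mm: a listed point, or the origin of a listed thing).
The state is a dict: "time": time; "joint_pos": joint angles; "qd": joint speeds; "joint_efforts": joint torques, N m; "tool_pos": TCP position; "tcp_rot": TCP orientation; "ft_force": force on the tool from outside, world axes, zero at the start; "wrist_torque": the same for the moment, N m; "finger_gap": finger opening in mm; "grip_force": force on a finger pad.
Only numpy, scipy, OpenCV 4.12 (cv2) and the standard library are available. Lean on these libraries where they do the work, as an engineer would, in place of code of your own. Each camera call takes 0.05 s, during which the arm holds its last target. There are 200 camera calls.

TASK

Push on a spoke of the badge press's die carrier with a fingertip, turning it until the die cup holding the white badge shell is centred under the press head, and let it come to rest there. Only then push the press lever all the way down with the fingertips, and let it come back up, the cup still centred under the head. Grasp nothing, and leave the loose things around the press where they are.

Things in the scene. Friction and masses are not known exactly. Their poses are not given: they have to be found in the camera images.
- hub (a point): the hand press's turning hub, a steel boss 56 mm across: this point is on its upright axis, 70 mm above the table. The red press is fixed; the point's x axis points level from the hub to under the press head, y to the left of that, z up. Along x from the hub: base plate from -65 to 205 mm (75 mm either side, 20 mm high), head from 64 mm on (36 mm either side, underside 138 mm, top 225 mm above the table), column from 150 to 200 mm (240 mm high).
- head (a point): point on the centre line of the round press ram (58 mm across), at its underside when raised: 100 mm along x from the hub axis, 120 mm above the table. Fixed to the press (does not go down with the ram).
- carrier (a joint): angle of the steel four-armed die carrier about the hub's upright axis, rad, counter-clockwise positive seen from above; 0 when the loaded cup is exactly under the press head. Starts between 1.0 and 2.4 (so it must be turned clockwise); stops at -0.8 and 2.8, no stop or catch at 0. Friction holds it where it is left; about 1.5 N at a spoke's outer part moves it.
- loaded_cup (a point): centre of the rim of the loaded die cup on the carrier (66 mm across, rim 65 mm above the table, 100 mm from the hub axis): the cup filled by a domed white badge shell standing 5 mm above its rim.
- empty_cup (a point): centre of the rim of the empty die cup (same size, hollow), opposite the loaded one: with the loaded cup under the head, this one lies straight to the front of the press and the spokes square to left and right.
- spoke (a point): a plain straight steel spoke of the carrier, 90 degrees counter-clockwise (from above) of the loaded cup: a bar 14 mm wide, 45 to 65 mm above the table, from the hub out to 117 mm from the axis, with a black ball 24 mm across at its end (centre at 120 mm). This point is inside the bar, 90 mm from the axis, 55 mm above the table. Table and base plate (top at 20 mm) lie below it.
- other_spoke (a point): the same on the opposite spoke, 90 degrees clockwise of the loaded cup.
- lever (a joint): angle of the press lever, rad: 0 raised (its rest, 0.70 rad above level), 0.80 all the way down at its stop (0.10 rad below level). A spring brings it back up when let go; some 5 to 13 N on the grip presses it. The ram goes down with it.
- lever_pivot (a point): pivot of the lever, on the right side of the press head: 118 mm along x and -50 mm along y from the hub axis, 150 mm above the table; the lever swings in an upright plane, standing out along the hub's -y.
- lever_grip (a point): middle of the lever's black round grip (26 mm thick, 126 mm long), 165 mm from the pivot; moves with the lever. The grip's axis points at the pivot.
- tape_roll: loose roll of tape lying flat, 90 mm across, 25 mm high; origin at the centre of its underside
- pin_jar: loose glass jar with a steel lid, 60 mm across, 75 mm high; origin at the centre of its underside
- disc_stack: loose stack of white paper discs, 60 mm across, 22 mm high; origin at the centre of its underside
- badge: loose finished white badge lying flat, 58 mm across, 9 mm high; origin at the centre of its underside
- shell_box: loose open cardboard box of steel badge shells, 160 x 110 x 50 mm; origin at the centre of its underside
- mug: loose white mug, 80 mm across, 90 mm high; origin at the centre of its underside
- ruler: loose steel ruler lying flat, 30 x 220 x 5 mm, long along its y; origin at the centre of its underside

How it is judged (in metres and radians):
On the way, in this order (a step that is already met when the one before it is completed fails the run):
1. the loaded cup rests centred under the press head, the lever still up (value of joint carrier between -0.1 and 0.1 rad and velocity of joint carrier between -0.05 and 0.05 rad/s and value of joint lever below 0.1 rad), for 0.2 s.
2. the lever is pushed all the way down with the loaded cup under the head (value of joint carrier between -0.1 and 0.1 rad and value of joint lever above 0.72 rad), for 0.1 s.
At the end, for the whole second after the job is handed in: The loaded cup is centred under the press head (carrier within 0.10 rad of 0, that is about 10 mm) and at rest, and the lever is back up (joint below 0.10 rad) after having been pushed down (beyond 0.72 rad) with the cup under the head (all of step 1); the robot touches nothing.
It fails at once if the lever is pressed (beyond 0.3 rad) while the loaded cup is not under the head (more than 0.12 rad off) (value of joint lever above 0.3 rad and (value of joint carrier above 0.12 rad or value of joint carrier below -0.12 rad)).
It fails at once if a loose thing is lifted, carried, pushed or knocked (moved more than 25 mm) (distance of any of tape_roll, pin_jar, disc_stack, badge, shell_box, mug, ruler from where it was at the start of the episode above 0.025 m).
It also fails if it takes over 64 s, if anything falls off the work surface, if the arm or the gripper's body presses on something with over 40 N, if the wrist force passes 120 N, or if a joint passes its speed limit or range.

## Working session

There is one attempt and no reset: what is moved stays moved. The work goes in short steps, Python scripts to look and compute and a shell command to move; the robot and the scene stay as the last step left them, time stands still between calls to the robot, and variables do not carry over. Pictures are saved under pics/ and viewed, at most 10 in all, crops included, and the job is handed in when it is done.

```bash
mkdir -p pics
python3 - <<'E'
from bench import *
import cv2,numpy as np
for n in("scene","top"):
    p=snapshot(n); cv2.imwrite(f"pics/{n}0.png",p["image"][:,:,::-1])
    for q in["hub","head","loaded_cup","empty_cup","spoke","other_spoke","lever_pivot","lever_grip","tape_roll","pin_jar","disc_stack","badge","shell_box","mug","ruler"]:
        print(n,q,[(np.round(d["location"]).tolist(),round(d["conf"],2)) for d in place_of(p,q)[:3]])
    print(np.round(p["intrinsics"],1).tolist(),np.round(p["R"],3).tolist(),np.round(p["t"]).tolist())
s=sense();print(s)
E
```

```text
scene hub [([537.0, 9.0, 67.0], 0.58)]
scene head [([632.0, 8.0, 116.0], 0.95)]
scene loaded_cup [([458.0, 79.0, 62.0], 0.71)]
scene empty_cup [([659.0, -337.0, 0.0], 0.21)]
scene spoke [([474.0, -59.0, 55.0], 0.76)]
scene other_spoke [([656.0, -43.0, 146.0], 0.72), ([594.0, 75.0, 54.0], 0.66)]
scene lever_pivot [([654.0, -43.0, 149.0], 0.76), ([505.0, 209.0, 1.0], 0.66)]
scene lever_grip [([655.0, -173.0, 257.0], 0.72), ([506.0, 470.0, 4.0], 0.7)]
scene tape_roll [([507.0, 209.0, 2.0], 0.95)]
scene pin_jar [([643.0, 195.0, -1.0], 0.94), ([595.0, 76.0, 53.0], 0.64)]
scene disc_stack [([523.0, -184.0, 2.0], 0.8), ([604.0, -63.0, 67.0], 0.66)]
scene badge [([374.0, -88.0, 2.0], 0.48)]
scene shell_box [([477.0, -412.0, -0.0], 0.91), ([641.0, 196.0, -2.0], 0.66), ([535.0, 9.0, 68.0], 0.6)]
scene mug [([503.0, 471.0, 6.0], 0.58)]
scene ruler [([660.0, -339.0, -4.0], 0.64)]
[[605.0, 0.0, 308.4], [0.0, 605.0, 230.3], [0.0, 0.0, 1.0]] [[-0.23, 0.973, -0.018], [0.721, 0.158, -0.675], [-0.654, -0.169, -0.738]] [105.0, -295.0, 2197.0]
top hub [([538.0, 8.0, 70.0], 0.97)]
top head [([636.0, 8.0,
[... 916 characters left out ...]
1189.0]
{'time': 1.6, 'joint_pos': array([-6.92933887e+01,  7.47326996e+00,  8.52679339e+01,  6.05891178e-04,
        8.72586778e+01, -4.89227863e+00]), 'qd': array([ 0.04759693, -0.01693023,  0.00743115,  0.01705917,  0.05618982,
        0.039053  ]), 'joint_efforts': array([ 4.57889598e-05, -5.69307160e+01, -5.00847495e+01,  7.61438196e-05,
        1.51158478e-03, -2.98609291e-05]), 'tool_pos': array([ 259.27775799, -541.1054801 ,  248.2689858 ]), 'tcp_rot': array([ 1.79999830e+02, -5.92900862e-04,  2.55988609e+01]), 'ft_force': array([ 0.11622496, -0.27096596,  0.28447075]), 'wrist_torque': array([ 0.10287814,  0.03252877, -0.01056511]), 'grip_force': 0.0, 'finger_gap': 85.64229064881081}
```

View pics/scene0.png

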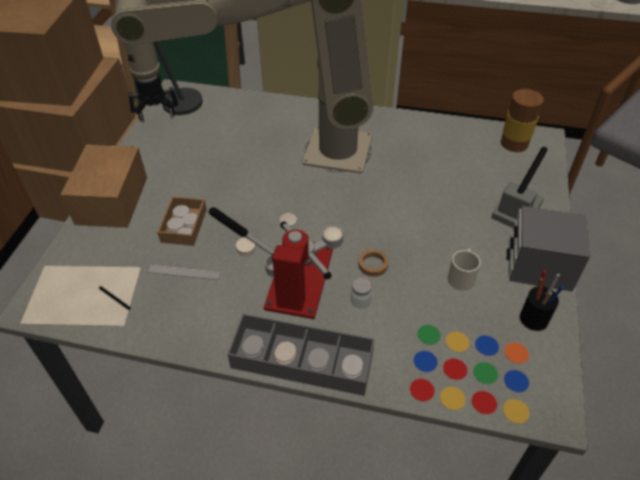

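View pics/top0.png

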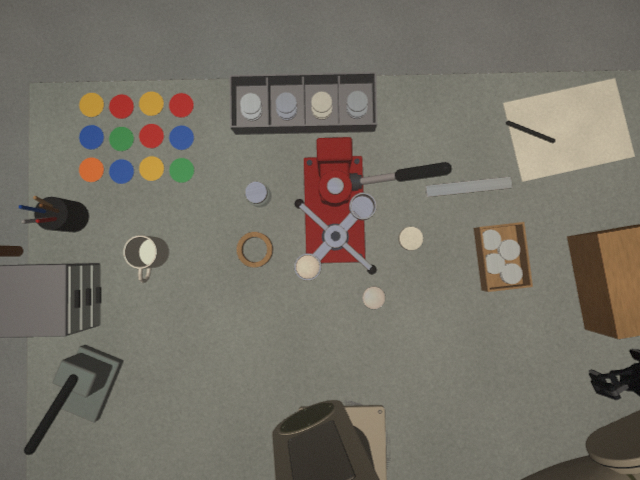

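The pictures show the red press around (335,200) in the top view. The loaded cup is at (307,266), the spoke end at (373,270) and the lever grip at (425,172). The press axis runs along world x and the carrier is at about 2.39 rad. I'll shut the fingers, turn the tool square and move to behind the spoke.

```bash
python3 -m handwheel '[[-1,0,0,0,0,0,0.112],[-1,0,0,0,0,0,0.112],[-1,0,0,0,0,0,0.112],[-1,0,0,0,0,0,0.111],[-1,1.7,-3,0,0,0,0],[-1,1.7,-3,0,0,0,0],[-1,1.7,-3,0,0,0,0],[-1,1.7,-3,0,0,0,0],[-1,1.7,-3,0,0,0,0],[-1,1.7,-3,0,0,0,0],[-1,1.7,-3,0,0,0,0],[-1,1.7,-3,0,0,0,0]]'; python3 -m handwheel '[[-1,1.7,-3,0,0,0,0],[-1,1.7,-3,0,0,0,0],[-1,1.7,-3,0,0,0,0],[-1,1.7,-3,0,0,0,0],[-1,1.7,-3,0,0,0,0],[-1,1.7,-3,0,0,0,0],[-1,0,0,0,0,0,0],[-1,0,0,0,0,0,0]]'
```

```text
time: 2.6
tool_pos: [395.9, -299.6, 248.5]
tcp_rot: [180.0, -0.0, -0.0]
ft_force: [1.0, -1.3, 1.0]
finger_gap: 0.1
grip_force: 0.0
time: 3.27
tool_pos: [497.9, -119.5, 248.3]
tcp_rot: [180.0, 0.0, 0.2]
ft_force: [0.3, -1.1, 0.2]
finger_gap: 0.2
grip_force: 0.0
```

```bash
python3 -m handwheel '[[-1,1.4,-3.7,0,0,0,0],[-1,0,0,3.8,0,0,0],[-1,0,0,3.8,0,0,0],[-1,0,0,3.8,0,0,0],[-1,0,0,3.8,0,0,0],[-1,0,0,3.4,0,0,0],[-1,0,0,0,0,0,0],[-1,0,0,0,0,0,0]]'
python3 - <<'E'
from bench import *
import cv2,numpy as np
p=snapshot("top")
cv2.imwrite("pics/top1.png",cv2.resize(p["image"][120:300,220:460,::-1],None,fx=3,fy=3))
for q in["loaded_cup","spoke","empty_cup","other_spoke"]:
    print(q,[(np.round(d["location"]).tolist(),round(d["conf"],2)) for d in place_of(p,q)[:2]])
# fingertip waypoints: spoke angle a (deg, from press x), tip offset behind bar 22 mm, radius 92
h=np.array([537.5,8.5])
for a in list(range(227,89,-8))+[90]:
    r=np.radians(a); w=h+92*np.array([np.cos(r),np.sin(r)])+22*np.array([-np.sin(r),np.cos(r)])
    print(a,np.round(w))
E
```

```text
time: 3.93
tool_pos: [509.2, -84.6, 60.8]
tcp_rot: [-179.9, 0.3, -0.1]
ft_force: [0.8, 0.7, 0.9]
finger_gap: -0.0
grip_force: 0.0
loaded_cup [([466.0, 72.0, 62.0], 0.82)]
spoke [([474.0, -60.0, 56.0], 0.76)]
empty_cup [([612.0, -56.0, 66.0], 0.56)]
other_spoke [([594.0, 76.0, 56.0], 0.61)]
227 [491. -74.]
219 [480. -66.]
211 [470. -58.]
203 [461. -48.]
195 [454. -37.]
187 [449. -25.]
179 [445. -12.]
171 [443.   1.]
163 [443.  14.]
155 [445.  27.]
147 [448.  40.]
139 [454.  52.]
131 [461.  63.]
123 [469.  74.]
115 [479.  83.]
107 [490.  90.]
99 [501.  96.]
91 [514. 100.]
90 [516. 100.]
```

View pics/top1.png

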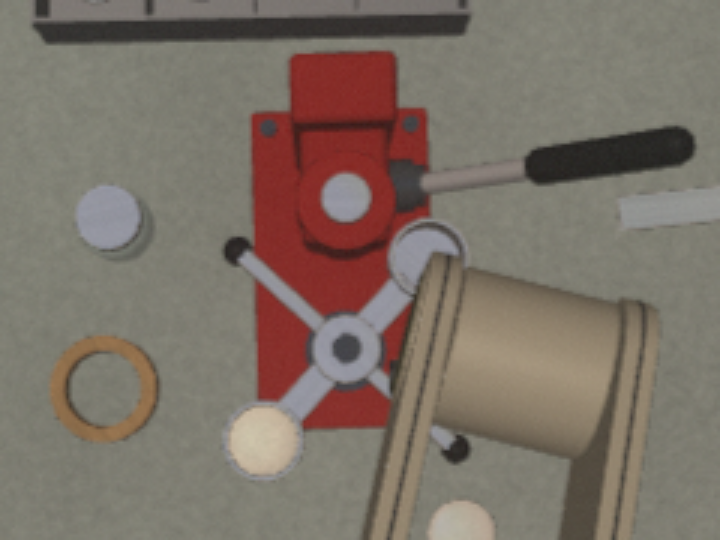

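The crop shows the arm behind the spoke (ball at 455,448) with the cup still at (263,440). Now I'll push along the arc clockwise.

```bash
python3 -m handwheel '[[-1,-0.9,-0.6,0,0,0,0],[-1,-0.9,-0.5,0,0,0,0],[-1,-1.1,-0.8,0,0,0,0],[-1,-1,-0.8,0,0,0,0],[-1,-0.9,-1,0,0,0,0],[-1,-0.7,-1.1,0,0,0,0],[-1,-0.5,-1.2,0,0,0,0],[-1,-0.4,-1.3,0,0,0,0],[-1,-0.2,-1.3,0,0,0,0],[-1,0,-1.3,0,0,0,0],[-1,0,0,0,0,0,0],[-1,0,0,0,0,0,0]]'
python3 - <<'E'
from bench import *
import cv2,numpy as np
for n in("top","scene"):
  p=snapshot(n)
  for q in["loaded_cup","spoke","empty_cup","other_spoke"]:
    print(q,[(np.round(d["location"]).tolist(),round(d["conf"],2),round(float(np.degrees(np.arctan2(d["location"][1]-8.5,d["location"][0]-537.5))))) for d in place_of(p,q)[:2]])
E
```

```text
time: 5.18
tool_pos: [445.4, 15.6, 62.7]
tcp_rot: [-180.0, -0.0, 0.1]
ft_force: [-0.2, -0.3, 0.0]
finger_gap: -0.3
grip_force: 0.0
loaded_cup [([575.0, 100.0, 62.0], 0.72, 68)]
spoke []
empty_cup [([497.0, -81.0, 63.0], 0.71, -115), ([656.0, -171.0, 251.0], 0.57, -57)]
other_spoke [([617.0, -25.0, 51.0], 0.81, -23)]
loaded_cup [([574.0, 101.0, 65.0], 0.78, 69)]
spoke [([452.0, 44.0, 53.0], 0.85, 158), ([504.0, 472.0, 4.0], 0.22, 94)]
empty_cup [([493.0, -84.0, 67.0], 0.85, -116)]
other_spoke [([506.0, 208.0, -0.0], 0.64, 99)]
```

```bash
python3 -m handwheel '[[-1,0,-1.2,0,0,0,0],[-1,0.3,-1.3,0,0,0,0],[-1,0.5,-1.2,0,0,0,0],[-1,0.7,-1.1,0,0,0,0],[-1,0.4,-0.6,0,0,0,0],[-1,0.4,-0.5,0,0,0,0],[-1,0.5,-0.5,0,0,0,0],[-1,0.5,-0.4,0,0,0,0],[-1,0,0,0,0,0,0],[-1,0,0,0,0,0,0]]'
cat > look.py <<'E'
from bench import *
import cv2,numpy as np
for n in("top","scene"):
  p=snapshot(n)
  for q,o in[("loaded_cup",0),("spoke",90),("empty_cup",180),("other_spoke",-90)]:
    print(q,[(np.round(d["location"]).tolist(),round(d["conf"],2),round(float(np.degrees(np.arctan2(d["location"][1]-8.5,d["location"][0]-537.5))-o)%360,1)) for d in place_of(p,q)[:1]])
E
python3 look.py
```

```text
time: 6.52
tool_pos: [478.7, 83.0, 62.3]
tcp_rot: [-180.0, -0.0, 0.0]
ft_force: [-0.5, -0.6, 0.6]
finger_gap: -0.3
grip_force: 0.0
loaded_cup [([629.0, 46.0, 60.0], 0.62, 22.4)]
spoke [([656.0, -333.0, -3.0], 0.16, 199.2)]
empty_cup [([446.0, -30.0, 66.0], 0.58, 22.7)]
other_spoke [([569.0, -72.0, 58.0], 0.7, 21.5)]
loaded_cup [([625.0, 50.0, 62.0], 0.77, 25.2)]
spoke [([500.0, 92.0, 53.0], 0.85, 23.8)]
empty_cup [([440.0, -31.0, 67.0], 0.86, 22.2)]
other_spoke [([568.0, -73.0, 53.0], 0.87, 20.5)]
```

```bash
python3 -m handwheel '[[-1,0.5,-0.4,0,0,0,0],[-1,0.6,-0.3,0,0,0,0],[-1,0.5,-0.3,0,0,0,0],[-1,0.4,-0.2,0,0,0,0],[-1,0.2,-0.1,0,0,0,0],[-1,0.1,0,0,0,0,0],[-1,0,0,0,0,0,0],[-1,0,0,0,0,0,0],[-1,0,0,0,0,0,0]]'; python3 look.py
```

```text
time: 7.77
tool_pos: [501.4, 95.9, 62.4]
tcp_rot: [-180.0, -0.0, -0.0]
ft_force: [0.5, 0.7, -0.6]
finger_gap: -0.3
grip_force: 0.0
loaded_cup [([507.0, 213.0, -3.0], 0.57, 98.4)]
spoke [([640.0, 197.0, 1.0], 0.33, 331.4)]
empty_cup [([437.0, -4.0, 65.0], 0.65, 7.0)]
other_spoke [([545.0, -79.0, 57.0], 0.71, 5.1)]
loaded_cup [([634.0, 26.0, 63.0], 0.86, 10.5)]
spoke [([523.0, 97.0, 54.0], 0.79, 9.4)]
empty_cup [([632.0, 27.0, 63.0], 0.15, 190.8)]
other_spoke [([548.0, -80.0, 50.0], 0.64, 6.6)]
```

```bash
python3 -m handwheel '[[-1,0.4,-0.1,0,0,0,0],[-1,0.4,-0.1,0,0,0,0],[-1,0.2,0,0,0,0,0],[-1,0.1,0,0,0,0,0],[-1,0.1,0,0,0,0,0],[-1,0,0,0,0,0,0],[-1,0,0,0,0,0,0],[-1,-1.5,0,0,0,0,0],[-1,-1.5,0,0,0,0,0],[-1,0,0,0,0,0,0],[-1,0,0,0,0,0,0],[-1,0,0,0,0,0,0]]'; python3 look.py; python3 -m handwheel '[[-1,0,0,-4,0,0,0],[-1,0,0,-4,0,0,0],[-1,0,0,-4,0,0,0],[-1,0,0,-4,0,0,0],[-1,0,0,-4,0,0,0],[-1,-2,3,-4,0,0,0],[-1,-2,3,-2,0,0,0],[-1,0,4,0,0,0,0],[-1,0,4,0,0,0,0],[-1,0,4,0,0,0,0],[-1,0,4,0,0,0,0],[-1,0,0,0,0,0,0]]'
```

```text
time: 9.27
tool_pos: [484.3, 97.8, 62.8]
tcp_rot: [-180.0, -0.1, -0.0]
ft_force: [0.5, -0.3, -1.1]
finger_gap: -0.3
grip_force: 0.0
loaded_cup [([636.0, 8.0, 63.0], 0.94, 359.9)]
spoke []
empty_cup [([438.0, 8.0, 68.0], 0.69, 0.5)]
other_spoke []
loaded_cup [([630.0, 16.0, 63.0], 0.85, 4.5)]
spoke [([535.0, 99.0, 54.0], 0.74, 1.6)]
empty_cup [([433.0, 4.0, 68.0], 0.84, 2.3)]
other_spoke [([536.0, -79.0, 51.0], 0.93, 359.2)]
time: 10.77
tool_pos: [447.1, -121.5, 313.2]
tcp_rot: [179.8, 0.0, -0.4]
ft_force: [0.3, -0.0, 0.7]
finger_gap: -0.2
grip_force: 0.0
```

```bash
python3 look.py
python3 - <<'E'
from bench import *
import cv2
p=snapshot("top")
cv2.imwrite("pics/top2.png",cv2.resize(p["image"][120:300,220:460,::-1],None,fx=3,fy=3,interpolation=cv2.INTER_CUBIC))
E
```

```text
loaded_cup [([634.0, 10.0, 63.0], 0.81, 0.7)]
spoke [([532.0, 100.0, 53.0], 0.98, 3.4)]
empty_cup [([436.0, 8.0, 66.0], 0.81, 0.3)]
other_spoke []
loaded_cup [([633.0, 13.0, 66.0], 0.86, 2.5)]
spoke [([533.0, 98.0, 52.0], 0.93, 3.1)]
empty_cup [([434.0, 4.0, 67.0], 0.73, 2.6)]
other_spoke [([536.0, -77.0, 56.0], 0.8, 358.9)]
```

View pics/top2.png

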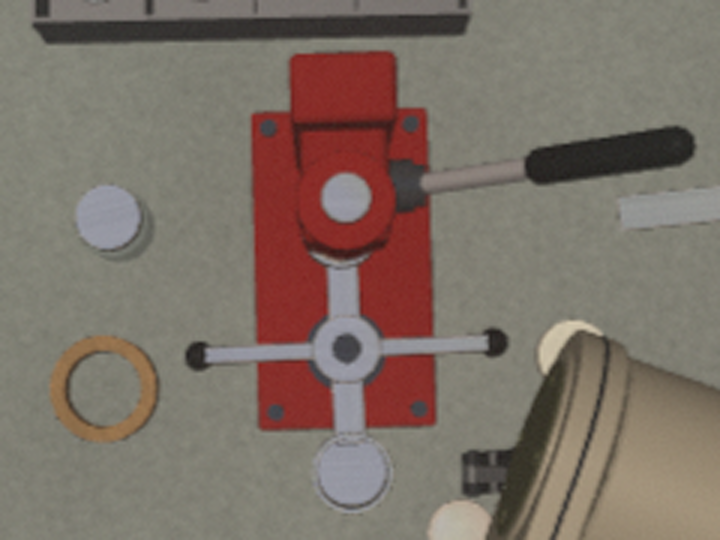

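The crop shows the cup under the head. The spoke line (198,355)–(495,341) tilts 2.7° and the plate edges 1.5°, so the carrier is about 0.02 rad off and at rest. Next is the lever, with an approach above the grip.

```bash
python3 -m handwheel '[[-1,0,0,-3.8,0,0,0],[-1,3,0.9,0,0,0,0],[-1,3,0.9,0,0,0,0],[-1,3,0.9,0,0,0,0],[-1,3,0.9,0,0,0,0],[-1,3,0.9,0,0,0,0],[-1,3,0.9,0,0,0,0],[-1,2.7,0.9,0,0,0,0],[-1,0,0,0,0,0,0],[-1,0,0,0,0,0,0],[-1,0,0,0,0,0,0]]'
python3 - <<'E'
from bench import *
import cv2
p=snapshot("scene")
cv2.imwrite("pics/sc1.png",cv2.resize(p["image"][150:330,160:400,::-1],None,fx=3,fy=3,interpolation=cv2.INTER_CUBIC))
E
```

```text
time: 12.23
tool_pos: [654.7, -177.9, 350.8]
tcp_rot: [-180.0, 0.1, 0.0]
ft_force: [0.3, 0.4, 0.4]
finger_gap: -0.1
grip_force: 0.0
```

View pics/sc1.png

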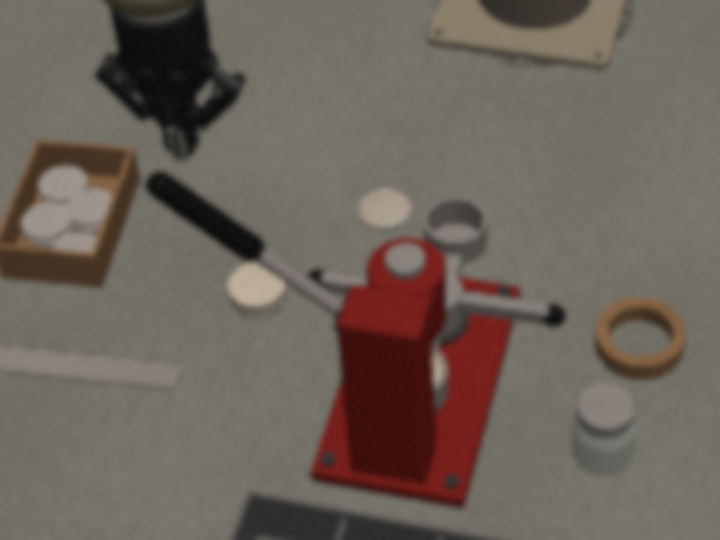

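The scene crop shows the fingertips (180,145) above the grip (205,215), with everything loose undisturbed.

```bash
python3 -m handwheel '[[-1,0,0.7,1,0,0,0],[-1,0,0,1.5,0,0,0],[-1,0,0,1.5,0,0,0],[-1,0,0,1.5,0,0,0],[-1,0,0,1.5,0,0,0],[-1,0,0,1.5,0,0,0],[-1,0,0,0,0,0,0]]'; python3 -m handwheel '[[-1,0,0,1.5,0,0,0],[-1,0,0,1.5,0,0,0],[-1,0,0,1.5,0,0,0],[-1,0,0,1.5,0,0,0],[-1,0,0,1,0,0,0],[-1,0,0,1,0,0,0],[-1,0,0,0,0,0,0]]'
python3 - <<'E'
from bench import *
import cv2
p=snapshot("scene")
cv2.imwrite("pics/sc2.png",cv2.resize(p["image"][150:330,160:400,::-1],None,fx=3,fy=3,interpolation=cv2.INTER_CUBIC))
E
```

```text
time: 12.87
tool_pos: [653.5, -185.4, 264.3]
tcp_rot: [-180.0, 0.1, -0.0]
ft_force: [1.1, 0.7, 1.4]
finger_gap: 0.2
grip_force: 1.3
time: 13.45
tool_pos: [654.8, -186.3, 187.0]
tcp_rot: [179.9, -0.1, -0.0]
ft_force: [2.1, -2.6, 5.8]
finger_gap: -0.0
grip_force: 2.9
```

View pics/sc2.png

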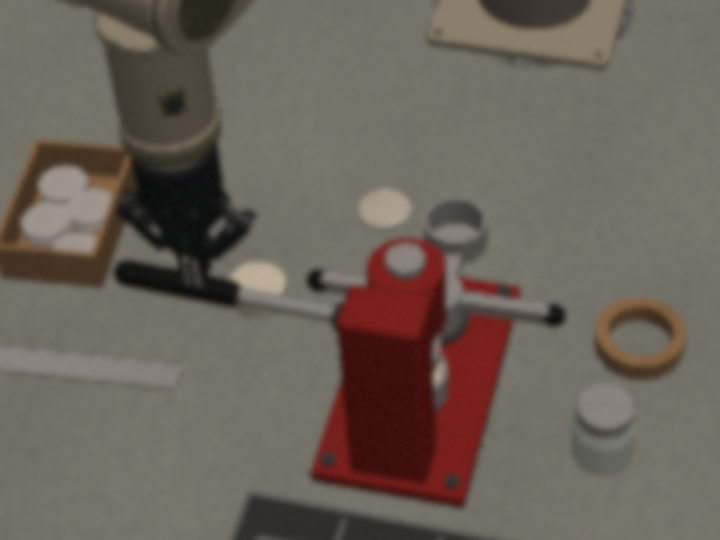

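The tips are on the grip (190,280) and it is pressing well. I'll continue to the stop.

```bash
python3 -m handwheel '[[-1,0,0,0.7,0,0,0],[-1,0,0,0.6,0,0,0],[-1,0,0,0.5,0,0,0],[-1,0,0,0.3,0,0,0],[-1,0,0,0,0,0,0]]';  python3 -m handwheel '[[-1,0,0,0.2,0,0,0],[-1,0,0,0,0,0,0]]'
```

```text
time: 13.92
tool_pos: [655.5, -187.3, 167.9]
tcp_rot: [179.8, -0.2, -0.1]
ft_force: [0.3, -6.0, 6.4]
finger_gap: -0.0
grip_force: 3.7
time: 14.08
tool_pos: [655.5, -187.3, 166.4]
tcp_rot: [179.8, -0.2, -0.1]
ft_force: [-0.3, -6.1, 6.8]
finger_gap: 0.1
grip_force: 3.8
```

```bash
python3 -m handwheel '[[-1,0,0,0.2,0,0,0],[-1,0,0,0.1,0,0,0],[-1,0,0,0,0,0,0]]';  python3 -m handwheel '[[-1,0,0,0.1,0,0,0],[-1,0,0,0.1,0,0,0],[-1,0,0,0,0,0,0]]'
```

```text
time: 14.33
tool_pos: [655.7, -187.4, 165.2]
tcp_rot: [179.8, -0.3, -0.1]
ft_force: [-5.8, -3.3, 14.3]
finger_gap: 0.1
grip_force: 7.4
time: 14.58
tool_pos: [655.8, -187.4, 164.8]
tcp_rot: [179.8, -0.3, -0.1]
ft_force: [-9.6, -2.6, 22.7]
finger_gap: 0.2
grip_force: 11.4
```

Force jumps to 23 N, so it's at the stop. Holding briefly, then riding it back up.

```bash
python3 -m handwheel '[[-1,0,0,0,0,0,0],[-1,0,0,0,0,0,0],[-1,0,0,-1,0,0,0],[-1,0,0,-1.5,0,0,0],[-1,0,0,-1.5,0,0,0],[-1,0,0,-1.5,0,0,0],[-1,0,0,-1.5,0,0,0],[-1,0,0,-1.5,0,0,0],[-1,0,0,-1.5,0,0,0],[-1,0,0,-1.5,0,0,0],[-1,0,0,-1.5,0,0,0],[-1,0,0,-1.5,0,0,0]]';  python3 -m handwheel '[[-1,0,0,-1.5,0,0,0],[-1,0,0,-3,0,0,0],[-1,0,0,-3,0,0,0],[-1,-3,0,0,0,0,0],[-1,-3,0,0,0,0,0],[-1,-3,0,0,0,0,0],[-1,-3,0,0,0,0,0],[-1,-3,0,0,0,0,0],[-1,0,0,0,0,0,0],[-1,0,0,0,0,0,0]]'; python3 look.py
python3 - <<'E'
from bench import *
import cv2
p=snapshot("top")
cv2.imwrite("pics/top3.png",cv2.resize(p["image"][120:300,220:460,::-1],None,fx=3,fy=3,interpolation=cv2.INTER_CUBIC))
p=snapshot("scene"); print([d["location"] for d in place_of(p,"lever_grip")[:2]])
cv2.imwrite("pics/sc3.png",cv2.resize(p["image"][150:330,160:400,::-1],None,fx=3,fy=3,interpolation=cv2.INTER_CUBIC))
E
```

```text
time: 15.58
tool_pos: [654.3, -185.2, 305.2]
tcp_rot: [180.0, -0.0, -0.0]
ft_force: [0.4, 0.2, -0.2]
finger_gap: 0.3
grip_force: 0.1
time: 16.42
tool_pos: [503.4, -185.3, 379.6]
tcp_rot: [180.0, -0.1, -0.1]
ft_force: [1.0, 0.3, 0.5]
finger_gap: 0.1
grip_force: 0.0
loaded_cup [([636.0, 7.0, 64.0], 0.81, 359.0)]
spoke [([532.0, 94.0, 53.0], 0.95, 3.8)]
empty_cup [([440.0, 7.0, 65.0], 0.6, 0.8)]
other_spoke [([536.0, -80.0, 55.0], 0.94, 359.0)]
loaded_cup [([633.0, 14.0, 63.0], 0.58, 3.2)]
spoke [([530.0, 97.0, 55.0], 0.83, 4.9)]
empty_cup [([519.0, -187.0, -0.0], 0.67, 84.7)]
other_spoke [([534.0, -78.0, 55.0], 0.82, 357.8)]
[[653.7, -170.7, 257.8], [503.3, 469.9, 5.7]]
```

View pics/top3.png

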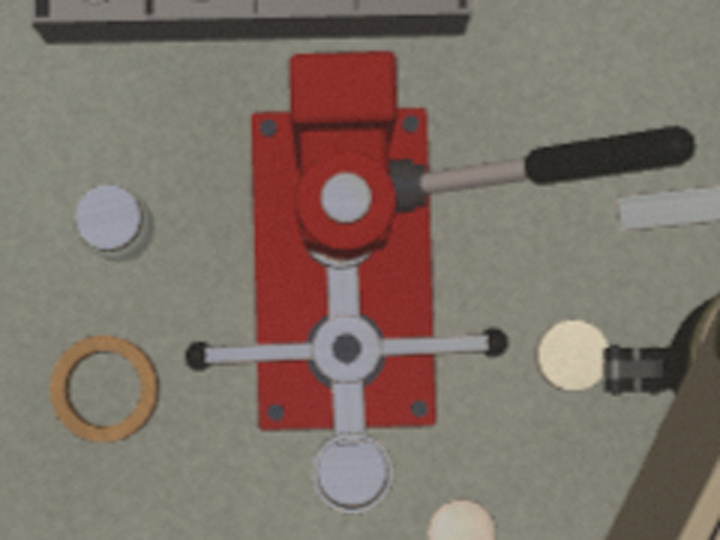

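View pics/sc3.png

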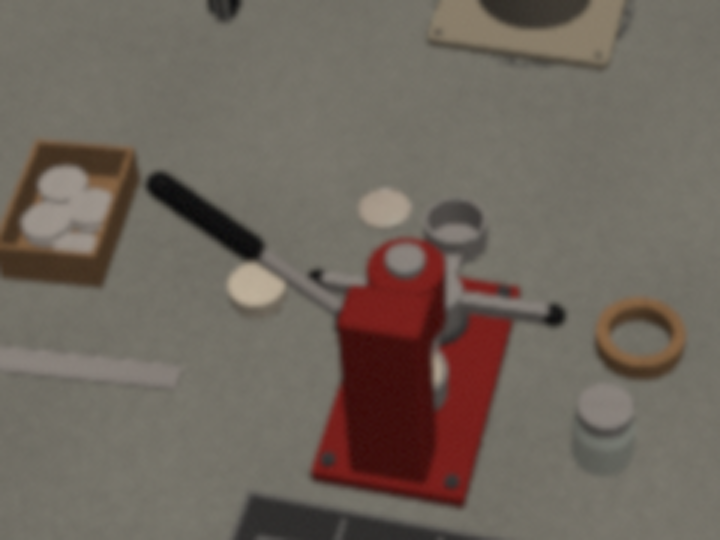

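The lever is back up (grip at 205,215 in the scene crop). The carrier hasn't moved (spoke ends at 198,355 and 495,341 in the top crop), the loose things are in place, and the arm is clear.

```bash
python3 -c "from bench import *; print(hand_in())"
```

```text
the job is handed in; nothing more can be done
None
```

I turned the loaded cup under the press head (about 0.02 rad off centre by the camera), pushed the lever down to its stop, and let it come back up. The loose things I could see near the press hadn't moved, the arm was clear, and the job is handed in; no verdict came back.

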